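# Flip the kickstand down and hold the frame stub upright

## Robot

A 6-joint arm with a two-finger parallel gripper is mounted at the origin on a cart in front of the work surface, level with it; the furniture and walls round the work are solid. World frame = base frame: x ahead of the robot, y to its left, z up, the work surface at z = 0. Lengths are in m, angles in rad, forces in N, time in s.
With the tool pointing down it reaches from about 0.275 to 0.875 m from the base axis. Payload 12.5 kg.
Tool frame: the origin (TCP) lies at the very end of the fingers, on their centre line; the grasp point (between the pads) lies 19 mm behind it; x points along the fingers, y is the direction in which the jaws open and shut, and the axes are right-handed (so a half turn about x gives the same grasp; the last joint's range is limited). The gripper opens to 85 mm and grips with 20 to 120 N. Pads are 22 mm wide; open, the fingers measure 114 mm over their backs; the gripper's body (76 mm by 85 mm) begins 54 mm behind the grasp point. The pads swing forward as they close: fully open they stand 13 mm farther back than shut.
Start: joints at [-1.376, 0.351, 1.652, -0, 1.139, -0.085], TCP at [0.152, -0.529, 0.231] pointing down, gripper open.
Joint ranges: [-2.75, 2.75], [-0.79, 2.1], [0.01, 2.65], [-1.57, 4.71], [0.07, 3.14], [-2.87, 2.87]. Speed limits (rad/s): [2.22, 2.22, 2.79, 3.14, 3.14, 3.14].

## Interface

Orientations are given as a 3x3 rotation matrix whose columns are the frame's x, y, z axes.
In Python, from bench import manip gives the robot as it stands. Calls block until the motion is done:
- manip.move_ptp(position, orientation): joint-space move of the TCP to a pose.
- manip.move_l(position, attitude=None, max_speed=0.15): straight line of the TCP; attitude=None keeps the orientation; max_speed is the mean speed in m/s.
- manip.move_j(angles): joint-space move.
- manip.set_gripper(opening, effort=None): opening from 0.0 (shut) to 1.0 (fully open); effort is the grip in N (None keeps the last); returns when the fingers have stopped.
- manip.dwell(seconds).
- manip.inverse_kinematics(position, orientation): joint angles nearest the present ones, or None.
- manip.grab_frame(name): name is "side" or "top" or "wrist"; returns (picture, depth): 480x640x3 uint8, red, green, blue; 480x640 float32, m along the optical axis (not along the pixel's ray), 0 where there is no reading.
- manip.get_calibration(name): a dict with "camera_matrix" (3x3 intrinsics, pixels), "k1" (the pictures are not rectified: a ray, as slopes to the right and down, at radius r is drawn at 1 + k1 r^2 times it, then the intrinsics apply), "R" (3x3) and "t" (3): a world point X has camera coordinates R X + t. Camera axes: x right, y down, z forward; pixel columns grow to the right and rows downward; lengths in m; the calibration is good to about 2 mm. A picture is of the moment at which its call begins: read the wrist's pose just before it. get_calibration takes no time and is no camera call; for the wrist camera it gives the pose at the moment of the call.
A pose or a line that the arm cannot do raises manip.Unreachable and nothing moves.
- manip.sign_off(): hands the job in, once; it reports no verdict.
Trained networks look in the newest picture that a camera, given by its name, has taken for a name from the list of things; names that differ only in an ending like _2 or _b are one class to them, and where a whole thing is asked for, a point or a joint stands for the part that bears it (a point fixed in the world has none). Each returns a list of dicts, best first, with "confidence" (0 to 1); they miss things now and then, are a little off and sometimes report something else, mostly with a low value. They report only what shows in the picture. A call takes as long as a camera call.
- manip.look_for(camera, name): "at" ([x, y, z] in m, in world coordinates, good to about 4 mm: the middle of the surface that is visible of it).
Readings, each from a call of its own:
- manip.current_time(): time.
- manip.current_qpos(): joint angles.
- manip.current_joint_vel(): joint speeds.
- manip.current_joint_torque(): joint torques, N m.
- manip.current_ee_pos(): TCP position.
- manip.current_tcp_rot(): TCP orientation.
- manip.current_force(): force on the tool from outside, world axes, zero at the start.
- manip.current_ft_torque(): the same for the moment, N m.
- manip.current_grip_width(): opening from 0.0 (shut) to 1.0 (fully open).
Only numpy, scipy, OpenCV 4.12 (cv2) and the standard library are available. Lean on these libraries where they do the work, as an engineer would, in place of code of your own. Each camera call takes 0.05 s, during which the arm holds its last target.

## Task

The blue bicycle-frame stub leans over on its rocking test stand with its kickstand stowed. Leave it leaning while you flip the kickstand down past its centre, so that it snaps fully open; then take the stub by its upright tube, bring it upright without letting it tip over to the other side, and finish while still gripping the tube and holding the stub upright. Do not disturb the loose things round the stand.

Things in the scene. Friction and masses are not known exactly. Their poses are not given: they have to be found in the camera images.
- stand: Fixed rocking test stand: grey base plate 140 (x) x 170 (y) x 12 mm on the bench, with two aluminium ears that carry the rocker axle. Origin: centre of the plate's underside. The rocker axle runs along the stand's x axis, 46 mm above the origin; z is up. At yaw 0 the stowed kickstand points to the stand's -x. All offsets below are in the frame stub's axes, which are the stand's axes when the stub is upright and whose origin is the middle of the rocker axle.
- frame (a joint): Lean of the blue frame stub about the rocker axle, rad: 0 upright, positive leans towards the stand's -y (the kickstand's side). It tips by its own weight (about 0.9 kg, centre of mass about 70 mm above the axle) to rubber stops at +0.36 or -0.36, and starts on the + stop. It can be swung by hand with 1 to 2 N at the grip.
- grip_centre (a point): Centre of the black rubber grip (30 mm diameter, 70 mm long) on the upper end of the stub's upright blue tube (25 mm diameter); on the tube's axis, 179 mm from the middle of the rocker axle, 35 mm below the top. z runs up along the tube; axes are the stub's. The tube is part of the frame stub and leans with it; its bare blue part begins 84 mm from the axle, the grip 144 mm.
- kickstand (a joint): Angle of the kickstand leg, rad: 0 stowed (points to the stub's -x, at right angles to the tube), 1.6 fully down (points along the tube towards the hub), its stop. A tension spring on the outer side of the pivot (from a peg on the tube to a pin on the leg 25 mm from the pivot) drives it back to 0 below about 0.75 and snaps it on to 1.6 above about 0.85. It takes about 5 N at 75 mm from the pivot to move the leg off the stowed stop, falling to nothing at the centre.
- kickstand_pivot (a point): Axis of the kickstand's pivot pin (along the stub's y), at the middle of the leg's width: at x -36, y -30, z +95 mm from the middle of the rocker axle. Its axes turn with the leg.
- kickstand_foot (a point): Centre of the black rubber foot (18 x 20 x 16 mm) at the leg's free end, 88 mm from the pivot. The leg is a yellow bar 12 x 12 mm; the space below and outside it, where it swings, is free.
- ring_gauge_c (a point): Loose bystander: steel ring gauge, 58 mm diameter, 18 mm high, lying flat. Its centre.
- step_shaft_c (a point): Loose bystander: stepped steel shaft, 101 mm long, 22 mm diameter, lying down. Its centre.
- eraser_c (a point): Loose bystander: white eraser 17 x 42 x 12 mm. Its centre.

How it is judged:
On the way:
1. the kickstand is flipped fully down (over 1.5 rad) while the frame stub still leans (over 0.25 rad) (value of joint kickstand above 1.5 rad and value of joint frame above 0.25 rad), for 0.2 s.
At the end, for the whole second after the job is handed in: The kickstand is fully down (over 1.5 rad), the frame stub stands upright within 0.06 rad (3.5 degrees) and still, and the fingers still grip its tube (over 2 N, the grasp point within 50 mm of the tube sideways, not touching the kickstand) (value of joint kickstand above 1.5 rad and value of joint frame between -0.06 and 0.06 rad and contact force between the fingers and frame above 2 N and contact force between the fingers and kickstand below 0.5 N and horizontal distance between the grasp point and grip_centre below 0.05 m and velocity of joint frame between -0.1 and 0.1 rad/s); the arm keeps its last pose, push and grip.
It fails at once if the frame stub tipped over to the other side (beyond -0.2 rad) (value of joint frame below -0.2 rad).
It fails at once if the ring gauge was moved more than 20 mm (distance of ring_gauge_c from where it was at the start of the episode above 0.02 m).
It fails at once if the step shaft was moved more than 20 mm (distance of step_shaft_c from where it was at the start of the episode above 0.02 m).
It fails at once if the eraser was moved more than 20 mm (distance of eraser_c from where it was at the start of the episode above 0.02 m).
It also fails if it takes over 48 s, if anything falls off the work surface, if the arm or the gripper's body presses on something with over 40 N, if the wrist force passes 120 N, or if a joint passes its speed limit or range.

## Working session

There is one attempt and no reset: what is moved stays moved. The work goes in short steps, each a Python script; the robot and the scene stay as the last script left them, time stands still between calls to the robot, and variables do not carry over. Pictures are saved under pics/ and viewed, and the job is handed in when it is done.

```bash
ls; mkdir -p pics
python3 - <<'E'
from bench import manip
import cv2
for n in ["side","top","wrist"]:
    p,d=manip.grab_frame(n); cv2.imwrite(f"pics/a_{n}.png",p[:,:,::-1])
    c=manip.get_calibration(n); print(n,c)
    for o in ["stand","frame","grip_centre","kickstand","kickstand_pivot","kickstand_foot","ring_gauge_c","step_shaft_c","eraser_c"]:
        r=manip.look_for(n,o); print(o,[([round(float(v),3) for v in q["at"]],round(q["confidence"],2)) for q in r[:2]])
print(manip.current_time())
E
```

```text
pics
side {'camera_matrix': array([[587.71572382,   0.        , 320.87988242],
       [  0.        , 587.71572382, 238.02054481],
       [  0.        ,   0.        ,   1.        ]]), 'k1': -0.08437450064800901, 'R': array([[ 9.99996379e-01, -7.52914695e-04,  2.58374524e-03],
       [ 1.82266611e-03, -5.16881884e-01, -8.56054786e-01],
       [ 1.98002734e-03,  8.56056395e-01, -5.16878640e-01]]), 't': array([-0.56301584,  0.06647363,  1.17541734])}
stand [([0.562, -0.122, 0.053], 0.8), ([0.557, -0.122, 0.122], 0.37)]
frame [([0.556, -0.119, 0.125], 0.83)]
grip_centre [([0.559, -0.123, 0.123], 0.96)]
kickstand [([0.471, -0.107, 0.124], 0.75)]
kickstand_pivot [([0.472, -0.108, 0.127], 0.94), ([0.702, -0.002, 0.021], 0.52)]
kickstand_foot [([0.469, -0.102, 0.129], 0.6)]
ring_gauge_c [([0.519, -0.251, 0.018], 0.78)]
step_shaft_c [([0.699, 0.0, 0.02], 0.83), ([0.677, -0.141, 0.012], 0.47)]
eraser_c [([0.675, -0.145, 0.013], 0.49)]
top {'camera_matrix': array([[590.43202221,   0.        , 322.22813885],
       [  0.        , 590.43202221, 238.18928918],
       [  0.        ,   0.        ,   
[... 550 characters left out ...]
e_c [([0.513, -0.239, 0.022], 0.91)]
step_shaft_c [([0.475, -0.107, 0.131], 0.2)]
eraser_c [([0.674, -0.142, 0.015], 0.56)]
wrist {'camera_matrix': array([[411.56074082,   0.        , 312.77618459],
       [  0.        , 411.56074082, 246.49423282],
       [  0.        ,   0.        ,   1.        ]]), 'k1': -0.0853400288410133, 'R': array([[ 2.76339038e-01, -9.61060116e-01, -4.34306267e-04],
       [-9.19076126e-01, -2.64399199e-01,  2.92219333e-01],
       [-2.80955177e-01, -8.03524489e-02, -9.56351229e-01]]), 't': array([-0.55056451, -0.03818151,  0.37933386])}
stand []
frame []
grip_centre []
kickstand []
kickstand_pivot []
kickstand_foot []
ring_gauge_c []
step_shaft_c []
eraser_c []
1.5
```

View pics/a_side.png

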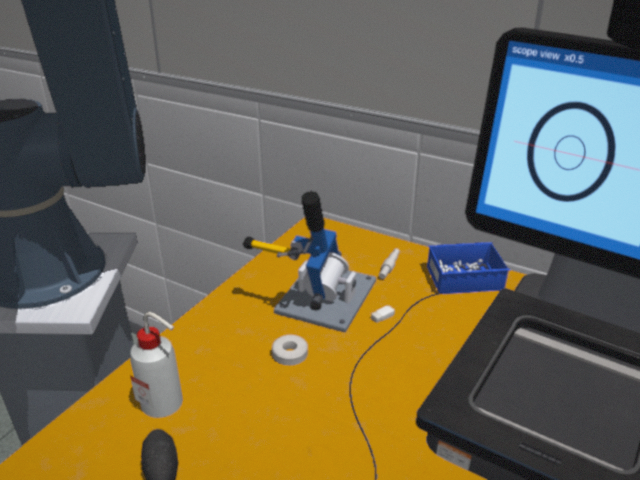

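View pics/a_top.png

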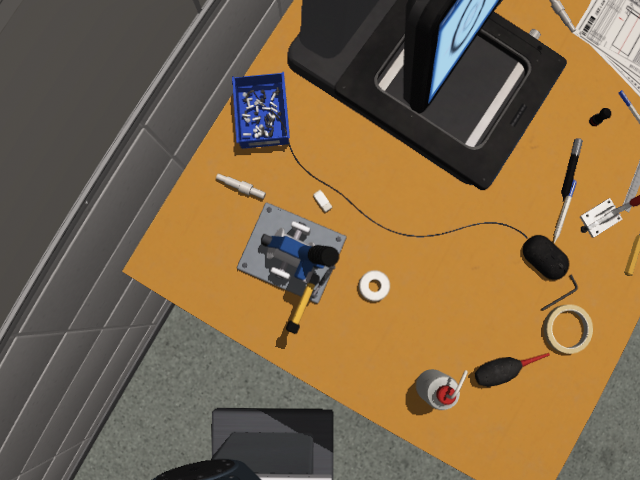

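The stub leans to image right in the top view, with the grip near (322,256). The yellow kickstand is stowed and points down-left to (293,327), and the plate corners are at about (268,203), (346,236), (315,302) and (238,270). I'll fit the stand pose precisely.

```bash
cat > h.py <<'E'
import numpy as np, cv2
from bench import manip
def deproj(n,u,v,d):
    c=manip.get_calibration(n);K=c["camera_matrix"]
    a=np.array([[(u-K[0,2])/K[0,0]],[(v-K[1,2])/K[1,1]]]) if np.isscalar(u) else np.array([(u-K[0,2])/K[0,0],(v-K[1,2])/K[1,1]])
    s=a.copy()
    for _ in range(20): s=a/(1+c["k1"]*(s**2).sum(0))
    X=np.vstack([s,np.ones(s.shape[1])])*d
    return (c["R"].T@(X-np.array(c["t"])[:,None])).T
def cloud(n):
    p,d=manip.grab_frame(n); v,u=np.nonzero(d>0)
    return p,d,u,v,deproj(n,u.astype(float),v.astype(float),d[v,u])
def proj(n,X):
    c=manip.get_calibration(n); K=c["camera_matrix"]; x=c["R"]@np.array(X)+c["t"]; s=x[:2]/x[2]; s=s*(1+c["k1"]*(s@s)); return K[0,0]*s[0]+K[0,2],K[1,1]*s[1]+K[1,2]
E
python3 - <<'E'
from h import *
for n in ["top","side"]:
    p,d,u,v,X=cloud(n)
    c=p[v,u].astype(int); sat=c.max(1)-c.min(1)
    near=(np.hypot(X[:,0]-.556,X[:,1]+.09)<.14)
    m=near&(X[:,2]>.003)&(X[:,2]<.02)&(sat<45)
    im=np.zeros(d.shape,np.uint8); im[v[m],u[m]]=255
    k,l,st,_=cv2.connectedComponentsWithStats(im); j=1+np.argmax(st[1:,4]); m&=(l[v,u]==j)
    r=cv2.minAreaRect((X[m][:,:2]*1000).astype(np.float32)); print(n,m.sum(),np.median(X[m][:,2]),r)
    # grip: dark & high
    g=near&(X[:,2]>.16)&(X[:,2]<.3)
    print("high",g.sum(),X[g].mean(0),X[g].min(0),X[g].max(0))
    y=near|(np.hypot(X[:,0]-.47,X[:,1]+.1)<.08); y&=(c[:,0]>150)&(c[:,2]<70)&(X[:,2]>.08)
    print("yellow",y.sum(),X[y].mean(0),X[y].min(0),X[y].max(0))
    q=X[y]-X[y].mean(0); print(np.linalg.svd(q,full_matrices=False)[2][0])
    cv2.imwrite(f"pics/b_{n}.png",cv2.resize((p if True else 0)[190:360,200:400] if n=="top" else p[180:370,220:420],None,fx=3,fy=3)[:,:,::-1])
E
```

```text
top 3435 0.011772109036910913 ((574.0337524414062, -80.8463363647461), (170.35488891601562, 140.45677185058594), 67.07122802734375)
high 590 [ 0.54827386 -0.13769986  0.22757532] [ 0.53049775 -0.16387429  0.16027098] [ 0.5690209  -0.10757181  0.25310987]
yellow 124 [ 0.47418925 -0.10761326  0.12952414] [ 0.44104633 -0.16051768  0.12498128] [ 0.53411677 -0.09085937  0.15118377]
[-0.89799119  0.4372336  -0.04938231]
side 2710 0.012297625856892595 ((572.255615234375, -84.72198486328125), (172.82568359375, 141.42642211914062), 67.73229217529297)
high 820 [ 0.54950032 -0.15052027  0.21337762] [ 0.53093136 -0.16718322  0.16000405] [ 0.56774725 -0.12291603  0.25090613]
yellow 195 [ 0.47379686 -0.11097854  0.12789973] [ 0.4419379  -0.16119243  0.11141216] [ 0.53968329 -0.086325    0.18181676]
[-0.90620295  0.4223721  -0.0199505 ]
```

Run:
```python
import cv2
p=cv2.imread('pics/b_top.png'); q=cv2.imread('pics/b_side.png'); print(p.shape,q.shape)
```

```text
(510, 600, 3) (570, 600, 3)
```

View pics/b_top.png

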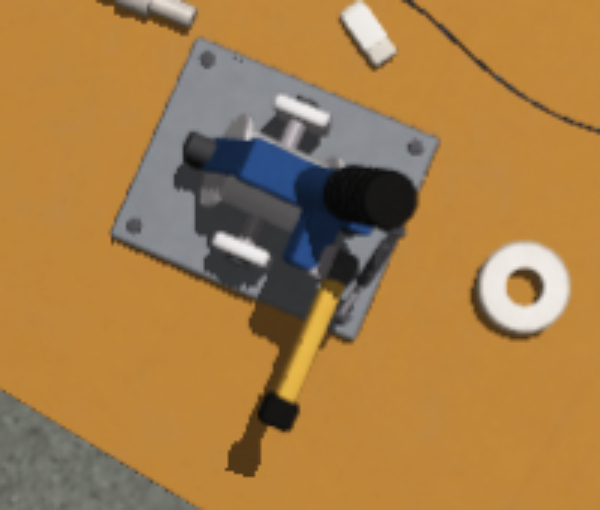

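View pics/b_side.png

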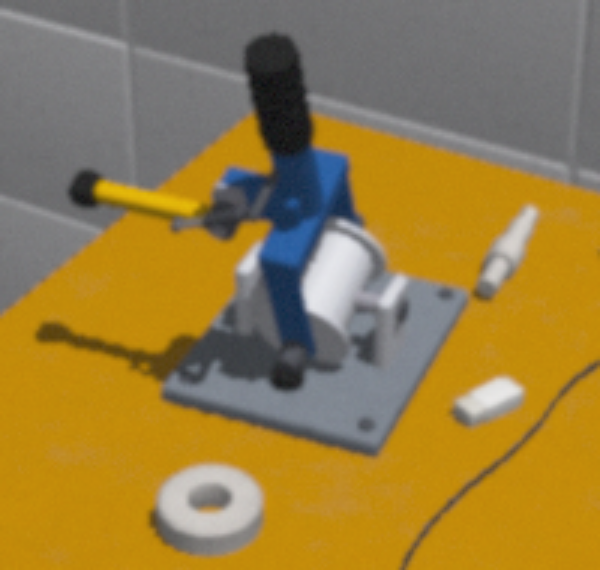

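```bash
cat >> h.py <<'E'
YAW=np.radians(-22.6); C=np.array([.573,-.0825,.046])
def Rs(th):
    c,s=np.cos(YAW),np.sin(YAW); Z=np.array([[c,-s,0],[s,c,0],[0,0,1]])
    c,s=np.cos(th),np.sin(th); return Z@np.array([[1,0,0],[0,c,-s],[0,s,c]])
def stub(p,th): return C+Rs(th)@np.array(p)/1000
def tool(xdir,ydir,th):
    x=np.array(xdir,float);x/=np.linalg.norm(x);y=np.array(ydir,float);return Rs(th)@np.column_stack([x,y,np.cross(x,y)])
T=.45; L=.36
def push(a,r=62,off=6,y=-31):
    return stub([-36-r*np.cos(a)-off*np.sin(a), y, 95-r*np.sin(a)+off*np.cos(a)],L)
def pushR(sgn): return tool([np.sin(T),0,-np.cos(T)],[0,sgn,0],L)
def grip(th,z=181,sgn=1): return stub([0,0,z-19],th), tool([0,0,-1],[0,sgn,0],th)
E
python3 - <<'E'
from h import *
np.set_printoptions(precision=2,suppress=True)
for s in (1,-1):
    print("s",s)
    for a,o in ((0,60),(0,6),(.5,6),(1.1,6)): print(push(a,off=o),manip.inverse_kinematics(push(a,off=o),pushR(s)))
    for th,z in ((.36,290),(.36,181),(.18,181),(0,181)):
        p,R=grip(th,z,s); print(p,manip.inverse_kinematics(p,R))
E
```

```text
s 1
[ 0.45 -0.12  0.18] [-0.6   0.13  2.22  0.86  0.55 -2.39]
[ 0.46 -0.1   0.13] [-0.54  0.25  2.26  1.12  0.43 -2.63]
[ 0.47 -0.1   0.1 ] [-0.51  0.33  2.27  1.31  0.39 -2.81]
[ 0.49 -0.1   0.07] None
[ 0.54 -0.17  0.3 ] [-0.56  0.33  1.56  0.37  1.34 -1.83]
[ 0.55 -0.14  0.2 ] [-0.49  0.43  1.67  0.4   1.11 -1.86]
[ 0.56 -0.11  0.21] [-0.36  0.41  1.64  0.2   1.09 -1.63]
[ 0.57 -0.08  0.21] [-0.22  0.43  1.6  -0.    1.11 -1.4 ]
s -1
[ 0.45 -0.12  0.18] [-0.6   0.13  2.22  0.86  0.55  0.75]
[ 0.46 -0.1   0.13] [-0.54  0.25  2.26  1.12  0.43  0.52]
[ 0.47 -0.1   0.1 ] [-0.51  0.33  2.27  1.31  0.39  0.33]
[ 0.49 -0.1   0.07] [-0.48  0.43  2.22  1.45  0.36  0.21]
[ 0.54 -0.17  0.3 ] [-0.56  0.33  1.56  0.37  1.34  1.31]
[ 0.55 -0.14  0.2 ] [-0.49  0.43  1.67  0.4   1.11  1.28]
[ 0.56 -0.11  0.21] [-0.36  0.41  1.64  0.2   1.09  1.51]
[ 0.57 -0.08  0.21] [-0.22  0.43  1.6  -0.    1.11  1.74]
```

```bash
sed -i 's/^T=.45/T=.25/' h.py
python3 - <<'E'
from h import *
np.set_printoptions(precision=3,suppress=True)
R=pushR(-1)
manip.set_gripper(0.0,40)
p=manip.current_ee_pos(); manip.move_l([p[0],p[1],.36],max_speed=.25)
q=push(0,off=60).copy(); q[2]+=.12
manip.move_ptp(q,R)
manip.move_l(push(0,off=40),R,max_speed=.2)
print(manip.current_time(),manip.current_ee_pos(),push(0,off=40),manip.current_qpos(),manip.current_force())
for n in("top","side"):
    p,_=manip.grab_frame(n); cv2.imwrite(f"pics/c_{n}.png",p[140:400,170:470,::-1] if n=="side" else p[150:400,170:470,::-1])
E
```

```text
5.6917 [ 0.454 -0.116  0.162] [ 0.453 -0.116  0.161] [-0.57   0.221  2.112  0.623  0.707  0.981] [-0.154 -0.288  0.379]
```

View pics/c_side.png

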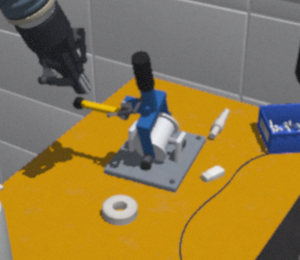

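View pics/c_top.png

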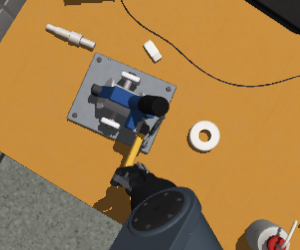

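The crops show the closed fingers just above the outer half of the yellow leg, with the tips at side-crop (90,92). The stub and the loose parts are undisturbed, so I'll push the leg over now.

Run:
```python
from h import *
np.set_printoptions(precision=2,suppress=True)
R=pushR(-1)
manip.move_l(push(0,off=10),R,max_speed=.1)
for a in (0.1,.3,.5,.7,.85,1.0):
    manip.move_l(push(a,off=5),R,max_speed=.08); print(a,manip.current_force(),manip.current_ee_pos()-push(a,off=5))
manip.dwell(.3)
p,_=manip.grab_frame("side"); cv2.imwrite("pics/d_side.png",p[140:400,170:470,::-1])
for n in("kickstand","kickstand_foot"): print(n,manip.look_for("side",n)[:1])
print(manip.current_time())
```

```text
0.1 [-0.71 -1.75  4.55] [ 0. -0.  0.]
0.3 [-1.74 -2.37  3.5 ] [ 0. -0.  0.]
0.5 [-1.08 -1.3   1.5 ] [-0.  0. -0.]
0.7 [ 0.55 -0.49 -0.09] [-0.  0. -0.]
0.85 [-0.09  1.31 -1.26] [ 0.  0. -0.]
1.0 [-0.71  0.3  -0.26] [-0.  0. -0.]
kickstand [{'at': [0.5221, -0.1178, 0.0948], 'confidence': 0.82}]
kickstand_foot [{'at': [0.5254, -0.1162, 0.0909], 'confidence': 0.6}]
8.4417
```

View pics/d_side.png

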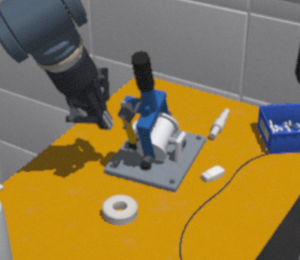

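The push force fell to zero at about 0.7 rad, and the leg now appears to hang down at crop (128,125). I'll retreat, check it, and line up over the grip.

Run:
```python
from h import *
np.set_printoptions(precision=3,suppress=True)
q=push(1.0,off=5)+Rs(0)@np.array([-.05,0,0.02]); manip.move_l(q,max_speed=.15)
q2=q+[0,0,.17]; manip.move_l(q2,max_speed=.25)
manip.set_gripper(1.0)
p,R=grip(L,290,-1); manip.move_ptp(p,R)
print(manip.current_time(),manip.current_qpos(),manip.current_force())
print("expected foot",stub([-36,-30,7],L),"gripc",stub([0,0,179],L))
for n in("side","top"):
    p,d,u,v,X=cloud(n); c=p[v,u].astype(int)
    near=(np.hypot(X[:,0]-.556,X[:,1]+.09)<.14)
    y=near&(c[:,0]>130)&(c[:,2]<60)&(X[:,2]>.04)&(X[:,2]<.16)
    print(n,"yellow",y.sum(),X[y].mean(0) if y.any() else 0,X[y].min(0),X[y].max(0))
    g=near&(X[:,2]>.16)&(X[:,2]<.256); print("high",g.sum(),X[g].mean(0))
    print(manip.look_for(n,"grip_centre")[:1],manip.look_for(n,"kickstand_foot")[:1])
    a=p[180:370,220:420]; cv2.imwrite(f"pics/e_{n}.png",cv2.resize(a,None,fx=3,fy=3)[:,:,::-1])
```

```text
11.1917 [-0.557  0.327  1.556  0.366  1.336  1.309] [-0.42   0.549  0.543]
expected foot [ 0.528 -0.097  0.042] gripc [ 0.549 -0.141  0.214]
side yellow 39 [ 0.516 -0.123  0.101] [ 0.505 -0.152  0.061] [ 0.542 -0.109  0.136]
high 816 [ 0.55  -0.15   0.213]
[{'at': [0.5573, -0.1213, 0.1174], 'confidence': 0.87}] [{'at': [0.5173, -0.2501, 0.0162], 'confidence': 0.65}]Traceback (most recent call last):
  File "<stdin>", line 13, in <module>
    return umr_minimum(a, axis, None, out, keepdims, initial, where)
ValueError: zero-size array to reduction operation minimum which has no identity
```

View pics/e_side.png

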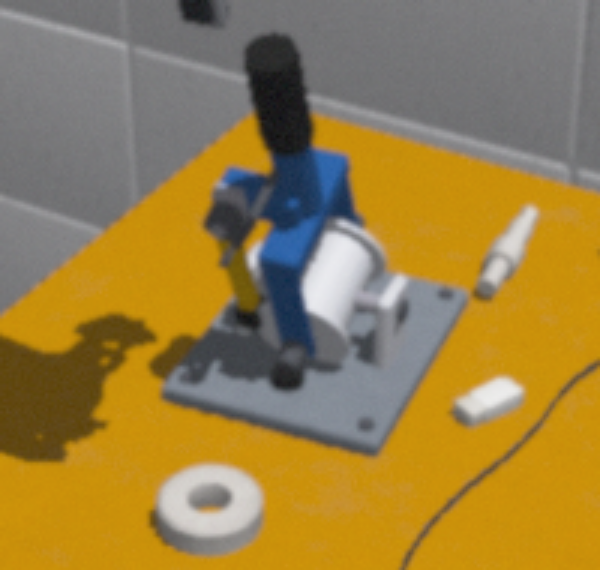

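The kickstand is fully down, with its foot at (247,315) in the enlarged crop, and the stub still leans. Next I'll descend along the tube and grip.

Run:
```python
from h import *
np.set_printoptions(precision=3,suppress=True)
p,R=grip(L,181,-1); f0=np.array(manip.current_force())
manip.move_l(p,R,max_speed=.12); print(manip.current_time(),np.array(manip.current_force())-f0)
manip.set_gripper(0.0,50)
print("w",manip.current_grip_width()*85,manip.current_force(),manip.current_ft_torque())
p,d=manip.grab_frame("side"); cv2.imwrite("pics/f_side.png",cv2.resize(p[120:370,220:420],None,fx=2.4,fy=2.4)[:,:,::-1])
```

```text
12.45 [ 0.609 -0.723 -0.849]
w 28.751024517491942 [ 2.229 10.572  8.413] [ 1.716 -0.328  0.218]
```

View pics/f_side.png

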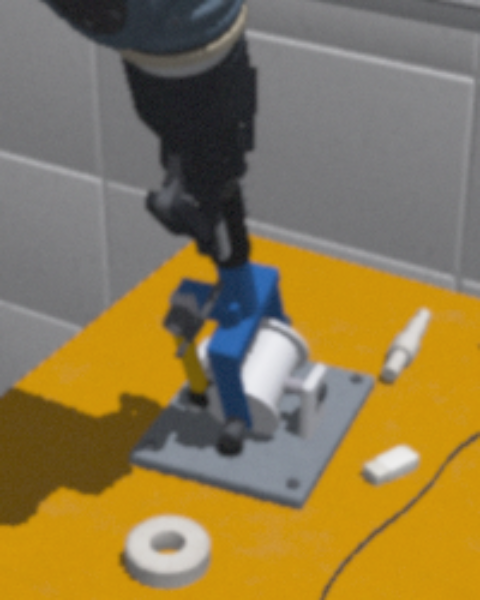

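The fingers hold the grip at 28.8 mm opening. Now I'll swing it up along the arc, checking the forces at each step.

Run:
```python
from h import *
np.set_printoptions(precision=2,suppress=True)
for th in np.arange(.30,-.001,-.06):
    p,R=grip(th,181,-1); manip.move_l(p,R,max_speed=.05); f=np.array(manip.current_force())
    print(round(th,2),Rs(th).T@f,np.array(manip.current_ft_torque()))
    if np.linalg.norm(f)>50: break
manip.dwell(.3); print(manip.current_time(),manip.current_grip_width()*85,manip.current_force())
for n in("side","top"):
    p,d,u,v,X=cloud(n); c=p[v,u].astype(int)
    Y=(X-C)@Rs(0)*1000
    b=(np.abs(Y[:,0])<25)&(np.abs(Y[:,1])<40)&(Y[:,2]>88)&(Y[:,2]<140)&(c[:,2]>c[:,0]+40)
    print(n,"blue",b.sum()); 
    for z in range(88,140,10):
        m=b&(Y[:,2]>=z)&(Y[:,2]<z+10); 
        if m.any(): print(z,m.sum(),Y[m].min(0),Y[m].mean(0),Y[m].max(0))
    cv2.imwrite(f"pics/g_{n}.png",cv2.resize(p[120:370,220:420],None,fx=2.4,fy=2.4)[:,:,::-1])
    print(manip.look_for(n,"kickstand")[:1])
```

```text
0.3 [-2.4   3.33  8.39] [ 1.17 -0.11  0.2 ]
0.24 [-3.05  3.42  7.82] [ 1.24 -0.06  0.16]
0.18 [-3.01  4.48  8.55] [ 1.35 -0.04  0.16]
0.12 [-2.67  2.87 10.37] [ 1.4  -0.03  0.1 ]
0.06 [-2.57  3.11 10.65] [ 1.37 -0.02  0.13]
0.0 [-2.16  3.85 10.47] [ 1.43 -0.01  0.11]
15.4 29.05621082935553 [-0.69  5.12 11.19]
side blue 396
88 101 [-18.64 -22.21  88.07] [ -1.01 -15.39  93.17] [12.68 -0.17 97.97]
98 109 [-14.74 -21.92  98.04] [ -0.06 -13.61 103.2 ] [ 12.89  -1.67 107.47]
108 60 [ -8.08 -16.27 108.01] [  4.25 -10.47 112.53] [ 13.01  -0.68 117.99]
118 52 [ -3.67 -15.73 118.43] [  5.12 -10.63 122.73] [ 12.73  -2.19 127.92]
128 59 [ -4.83 -15.19 128.14] [  5.83 -10.33 132.91] [ 13.02  -1.03 137.98]
138 15 [ -3.43 -14.88 138.01] [  3.36 -11.93 139.05] [ 10.76  -3.65 139.79]
[{'at': [0.5322, -0.0991, 0.0961], 'confidence': 0.62}]
top blue 19
98 15 [-24.96 -14.51 103.05] [-23.14  -8.91 104.85] [-20.62  -2.71 107.47]
108 4 [-24.39 -12.74 108.5 ] [-22.93  -9.36 109.83] [-21.44  -1.36 112.41]
[{'at': [0.5317, -0.0934, 0.1498], 'confidence': 0.64}]
```

View pics/g_side.png

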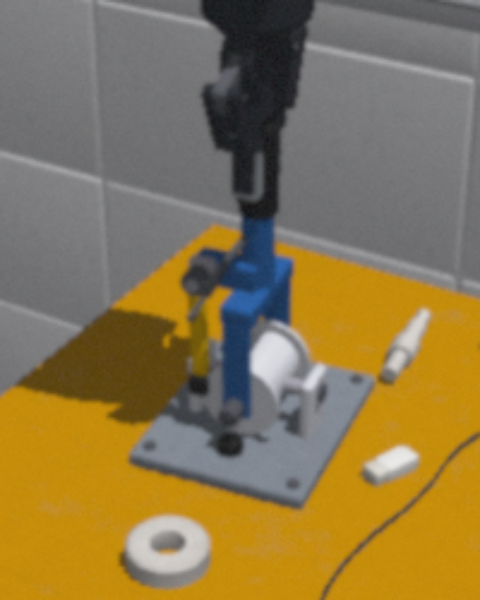

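Run:
```python
from bench import manip
import numpy as np
print(np.abs(manip.current_joint_vel()).max(),manip.current_time())
print(manip.sign_off())
```

```text
0.003158899328037731 15.6
the job is handed in; nothing more can be done
None
```

I flipped the kickstand down past centre while the stub still leaned, and it snapped open. Then I gripped the black rubber grip, swung the stub upright on an arc about the axle, and handed the job in at 15.6 s while still holding it. The hand-in reports no verdict.

**Last checks:**
- **Upright:** the bare blue part of the tube showed about zero tilt over z 108–138 mm from the axle. The side camera put it roughly 3 mm towards -y, which would be about 0.02 rad. That is within the 2 mm calibration error plus noise.
- **Kickstand:** the picture shows the leg hanging down. I judged its angle by eye and did not measure it as a number.
- **Grip:** the fingers stood at 29 mm on the 30 mm grip, set to 50 N and well clear of the kickstand. The wrist force was about 12 N and the arm was still.
- **Loose parts:** the ring gauge, shaft and eraser look unmoved in the side pictures.

**Checks that failed or disagreed:**
- The detector's `grip_centre` read about 0.12 m high when the grip was really at about 0.21 m, so I used the fitted stand geometry instead.
- After the flip, the `kickstand_foot` detector reported a point on the ring gauge, which I ignored.
- The top camera could not see the tube or the leg behind the gripper, so the final lean comes from the side camera only.

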